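# Check the spring balance with the large weight from the slide-lid case

## Task

Slide the flat lid of the weight case fully back (it has no handle: press on it and drag it), take out the largest check weight and set it upright in the centre of the balance pan, gently enough that the sprung pan never strikes its stop. Leave the lid open and the two smaller weights in the case, and do not disturb the other things on the bench.

Things in the scene. Friction and masses are not known exactly. Their poses are not given: they have to be found in the camera images.
- case: Wooden weight case, fixed to the bench: 249 mm long (x) by 185 mm wide (y). Origin on its underside, below the well's centre. Side walls 10 mm thick, 70 mm high, with lips 4 mm in over the lid's edges; far wall (+x) 8 mm thick, 65 mm high. From x = -66 to -175 mm (the robot's end) a solid deck 56 mm high, over which the lid slides back
- well_floor (a point): Centre of the case's well floor, 8 mm above its underside; axes as the case's. The well is 132 mm (x) by 165 mm (y); two dividers, 6 mm high and 4 mm thick, at y = +-25 mm make three places at y = -50, 0, +50 mm, one weight in each
- lid (a joint): Sliding lid: 0 = shut, 0.125 m = fully back (end stop); it slides along the case's -x, towards the robot's end. About 2 N of dry friction and 6 N per m/s of drag; it stays where left and may start a few mm ajar. Flat wood, no handle or notch, far edge behind the far wall: it is moved by pressing down on top and dragging
- lid_top (a point): Centre of the lid's flat top face, which is 138 mm (along the case's x) by 164 mm, 65 mm above the case's underside; axes as the case's; it moves with the lid
- weight_large: The largest of three plain steel check weights, about 0.3 kg: upright cylinder 36 mm in diameter and 36 mm high with a 20 mm wide knob on top, 45 mm high in all; origin at the centre of its underside, z up. Starts in one of the three places in the case, under the lid
- weight_medium: Medium check weight, same shape: 29 mm in diameter, body 30 mm high, 39 mm in all with the knob; origin at the centre of its underside. Starts in another place of the case
- weight_small: Small check weight, same shape: 22 mm in diameter, body 24 mm high, 33 mm in all with the knob; origin at the centre of its underside. Starts in another place of the case
- balance: Grey spring balance, fixed to the bench: 150 x 150 mm body 54 mm high; origin at the centre of its underside; its white scale strip is on the side facing its -x
- pan_centre (a point): Centre of the top face of the balance's flat round steel pan, 120 mm in diameter and 4 mm thick, 88 mm above the balance's underside when empty; a 50 mm wide engraved circle marks the centre. It sinks with the pan
- pan (a joint): Downward travel of the sprung pan: 0 = empty; about 5.5 mm under the large weight (550 N/m, damped); it strikes its stop at 16 mm
- mould_block: Loose wooden ink mould, 150 (its x) x 46 x 28 mm high, lying between case and balance; origin at the centre of its underside; bystander
- ink_stick: Loose black ink stick, 90 (its x) x 22 x 11 mm, lying in front of the robot; origin at the centre of its underside; bystander
- jar: Loose white closed jar, 64 mm in diameter, 85 mm high, out to the left; origin at the centre of its underside; bystander
- dish: Loose white porcelain dish, 110 mm wide, 25 mm high, out to the right; origin at the centre of its underside; bystander
Things that resemble listed ones, but are neither listed nor needed, are in the scene too. What is shaped like the balance but blue is not meant.

How it is judged (in metres and radians):
On the way, in this order (a step that is already met when the one before it is completed fails the run):
1. the lid is slid fully back (at least 105 mm of its 125 mm) (value of joint lid above 0.105 m), for 0.2 s.
2. the large weight stands on the pan (horizontal distance between weight_large and pan_centre below 0.012 m and z of weight_large in the frame of pan_centre between -0.004 and 0.004 m and angle between weight_large's own z axis and vertical below 0.1 rad and value of joint pan above 0.003 m), for 0.2 s.
At the end, for the whole second after the job is handed in: The large weight stands upright, at rest, on the pan, its axis within 12 mm of the pan's centre, the pan pressed down by it alone (more than 3 mm); the lid is at least 100 mm open; the medium and small weights stand or lie on the floor of the case's well (all of step 2 and linear speed of weight_large below 0.02 m/s and value of joint lid above 0.1 m and z of weight_medium in the frame of case between 0 and 0.02 m and x of weight_medium in the frame of case between -0.066 and 0.066 m and y of weight_medium in the frame of case between -0.083 and 0.083 m and z of weight_small in the frame of case between 0 and 0.02 m and x of weight_small in the frame of case between -0.066 and 0.066 m and y of weight_small in the frame of case between -0.083 and 0.083 m); the robot touches nothing.
It fails at once if the pan is driven down to its stop (more than 15 mm) (value of joint pan above 0.015 m).
It fails at once if a bystander on the bench is shifted by more than 30 mm (distance of any of mould_block, ink_stick, jar, dish from where it was at the start of the episode above 0.03 m).
It also fails if it takes over 58 s, if anything falls off the work surface, if the arm or the gripper's body presses on something with over 40 N, if the wrist force passes 120 N, or if a joint passes its speed limit or range.

## Robot

A 6-joint arm with a two-finger parallel gripper is mounted at the origin on the work surface. World frame = base frame: x ahead of the robot, y to its left, z up, the work surface at z = 0. Lengths are in mm, angles in degrees, forces in N, time in s.
With the tool pointing down it reaches from about 300 to 750 mm from the base axis. Payload 8.5 kg.
Tool frame: the origin (TCP) lies midway between the tips of the shut fingers; the grasp point (between the pads) lies 19 mm behind it; z points along the fingers, y is the direction in which the jaws open and shut (so a half turn about z gives the same grasp; the last joint's range is limited). The gripper opens to 88 mm and grips with 3 to 60 N. Pads are 18 mm wide; open, the fingers measure 123 mm over their backs; the gripper's body (75 mm by 187 mm) begins 45 mm behind the grasp point.
Start: joints at [54.07, 21.807, 74.336, -0, 83.858, -12.336], TCP at [220.132, 504.006, 238.748] pointing down, gripper open.
Joint ranges: [-178.18, 178.18], [-50.72, 133.34], [12.68, 142.11], [-81.47, 261.47], [9.98, 163.14], [-165.26, 165.26]. Speed limits (degrees/s): [136.94, 136.94, 180, 180, 180, 180].

## Interface

Orientations are given as a 3x3 rotation matrix whose columns are the frame's x, y, z axes.
In Python, from workcell import sense, camera, finish_job gives the robot as it stands.
- The arm moves only by the tool arm_command, never from a script. Its argument "deltas" is a list that holds one entry, the list of rows, each a list of 7 numbers: the opening, from 0 (shut) to 1 (fully open), then the shift along the tool's x, y, z in cm, then the turn, a rotation vector about the tool's x, y, z in rad. A call has 1 to 20 rows; each row is the pose to reach, as a shift and turn from the pose measured when the call began, along the tool's axes at that moment; what a row does not reach only later rows make up. A row lasts 1/8 s, in which the tool goes at most 62.5 mm and 10.7 degrees, less where a joint would pass 70% of its speed; a pose out of reach is approached as far as the arm can. A call with a gripper value outside its range is refused whole. The fingers move at their own pace and stop on an object; "squeeze" is the grip in N (left out, the last holds). Time passes only in rows, so rows that repeat a pose let the fingers close. It gives the time, the measured TCP pose, the force and the opening at its end, in the units of the state.
- sense(): the state, without advancing time (a new reading comes with each control period).
- camera(name): name is "side" or "top" or "wrist"; returns a dict with "color" (480x640x3 uint8, red, green, blue), "fov_y" (degrees; the focal length in pixels is half the picture's height over the tangent of half this angle, whatever the lens; pixels are square), "cx", "cy" (the principal point, pixels), "dist" ([k1, k2, p1, p2, k3] as OpenCV has them; the pictures are not rectified), "rvec" (rotation vector, rad) and "tvec" (3), from world to camera coordinates, as OpenCV has them. Camera axes: x right, y down, z forward; pixel columns grow to the right and rows downward; lengths in mm; the calibration is good to about 2 mm. A picture is of the moment at which its call begins. There is no depth.
- finish_job(): hands the job in, once; it reports no verdict.
The state is a dict: "clock": time; "joints": joint angles; "qd": joint speeds; "joint_efforts": joint torques, N m; "position": TCP position; "tool_rot": TCP orientation; "contact_force": force on the tool from outside, world axes, zero at the start; "wrist_torque": the same for the moment, N m; "gripper_width": opening from 0.0 (shut) to 1.0 (fully open).
Only numpy, scipy, OpenCV 4.12 (cv2) and the standard library are available. Lean on these libraries where they do the work, as an engineer would, in place of code of your own. Each camera call takes 0.05 s, during which the arm holds its last target.

## Working session

There is one attempt and no reset: what is moved stays moved. The work goes in short steps, Python scripts to look and compute and a tool call to move; the robot and the scene stay as the last step left them, time stands still between calls to the robot, and variables do not carry over. Pictures are saved under pics/ and viewed, and the job is handed in when it is done.

Besides the shell and the picture viewer there is one more tool, called after "Request:" as name(argument=value, ...) on one line, values as JSON. arm_command: Moves the arm, as the interface text tells. Its arguments: {"type":"object","properties":{"deltas":{"type":"array","items":{"type":"array","items":{"type":"array","items":{"type":"number"}}}},"squeeze":{"type":"number"}},"required":["deltas"]}

```bash
mkdir -p pics; ls; cat > h.py <<'E'
import numpy as np, cv2, pickle
from workcell import sense, camera
def shot(n,f):
    c=camera(n); pickle.dump(c,open(f'pics/{f}.pkl','wb'))
    cv2.imwrite(f'pics/{f}.png',c['color'][:,:,::-1]); return c
def load(f): return pickle.load(open(f'pics/{f}.pkl','rb'))
def KD(c):
    h,w=c['color'].shape[:2]; f=h/2/np.tan(np.radians(c['fov_y'])/2)
    return np.array([[f,0,c['cx']],[0,f,c['cy']],[0,0,1.]]),np.array(c['dist'],float)
def ray(c,uv):
    K,D=KD(c); p=cv2.undistortPoints(np.array(uv,float).reshape(-1,1,2),K,D).reshape(-1,2)
    R=cv2.Rodrigues(np.array(c['rvec'],float))[0]; t=np.array(c['tvec'],float).ravel()
    d=np.c_[p,np.ones(len(p))]@R; return -R.T@t,d
def onz(c,uv,z):
    o,d=ray(c,uv); s=(z-o[2])/d[:,2]; return o+d*s[:,None]
def proj(c,P):
    K,D=KD(c); return cv2.projectPoints(np.array(P,float).reshape(-1,3),np.array(c['rvec'],float),np.array(c['tvec'],float),K,D)[0].reshape(-1,2)
E
python3 - <<'E'
from h import *
np.set_printoptions(precision=4,suppress=True)
for n in ['side','top','wrist']:
    c=shot(n,n+'0'); print(n,c['fov_y'],c['dist'],ray(c,[[320,240]]))
print(sense())
E
```

```text
pics
side 54.80899805530075 [0.0164 0.     0.     0.     0.    ] (array([  49.373 , -524.8077,  963.1351]), array([[ 0.3709,  0.4686, -0.8018]]))
top 46.178386566587136 [0.0566 0.     0.     0.     0.    ] (array([ 352.3623,   -5.4982, 1531.2166]), array([[ 0.0873, -0.0052, -0.9963]]))
wrist 64.17239238484606 [0.0163 0.     0.     0.     0.    ] (array([156.5863, 531.6377, 385.1268]), array([[ 0.2301, -0.1093, -0.9671]]))
{'clock': 0.15, 'joints': array([ 54.0688,  21.8343,  74.3702,   0.0005,  83.8574, -12.3352]), 'qd': array([ 0.0855, -0.1378, -0.2082,  0.066 ,  0.073 ,  0.068 ]), 'joint_efforts': array([  0.0021, -43.8077, -22.4615,   0.0713,   0.0343,  -0.    ]), 'position': array([220.0353, 503.8567, 238.2862]), 'tool_rot': array([[-0.9164,  0.4003, -0.0006],
       [ 0.4003,  0.9164, -0.0009],
       [ 0.0002, -0.0011, -1.    ]]), 'contact_force': array([-0.1618, -0.1744, -0.1094]), 'wrist_torque': array([0.0202, 0.0553, 0.0032]), 'gripper_width': 1.002774131914785}
```

View pics/top0.png

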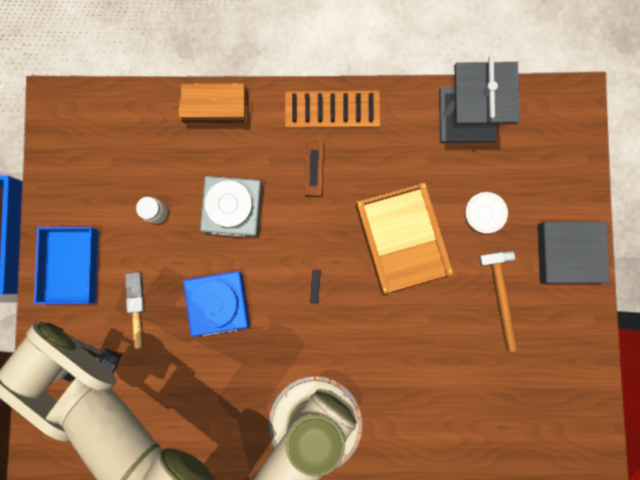

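View pics/side0.png

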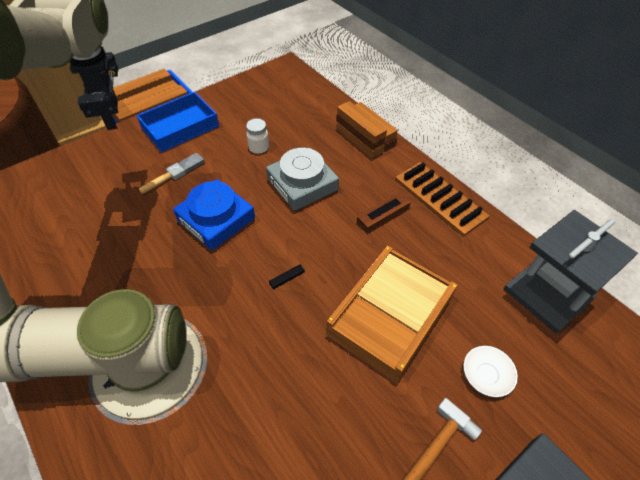

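View pics/wrist0.png

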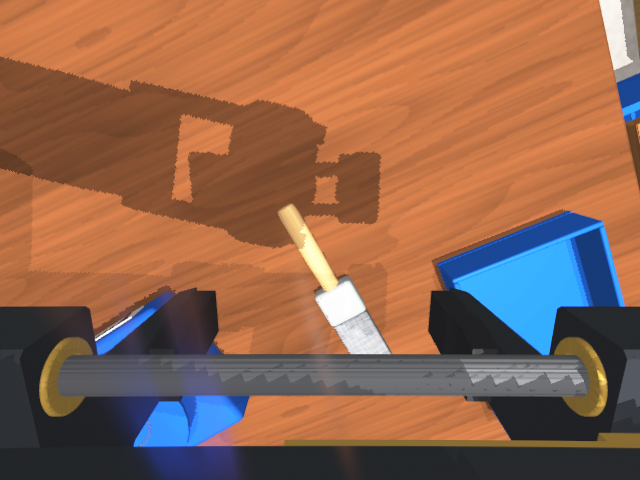

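Case candidates in the top view: the pale-lidded wooden box (405,238), the wooden block (212,102), and the slotted rack (332,108). The case is the one at (405,238), with a pale lid and an orange deck towards the robot. Balance candidates: grey (231,206) and blue (215,304). I choose grey. Next I'll check both in a close crop.

```bash
python3 - <<'E'
from h import *
c=load('top0'); im=c['color'][:,:,::-1]
a=cv2.resize(im[170:305,335:470],(600,600),interpolation=cv2.INTER_CUBIC)
cv2.imwrite('pics/crop_case.png',a)
s=load('side0')['color'][:,:,::-1]
b=cv2.resize(im[165:250,185:270],(400,400),interpolation=cv2.INTER_CUBIC)
b2=cv2.resize(s[140:215,255:350],(400,316),interpolation=cv2.INTER_CUBIC)
o=np.zeros((400,800,3),np.uint8);o[:,:400]=b;o[:316,400:]=b2
cv2.imwrite('pics/crop_bal.png',o)
E
```

```text
(no output)
```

View pics/crop_case.png

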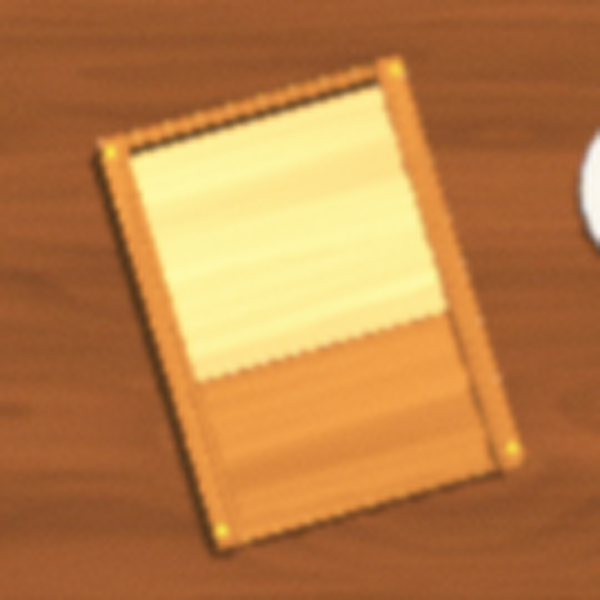

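View pics/crop_bal.png

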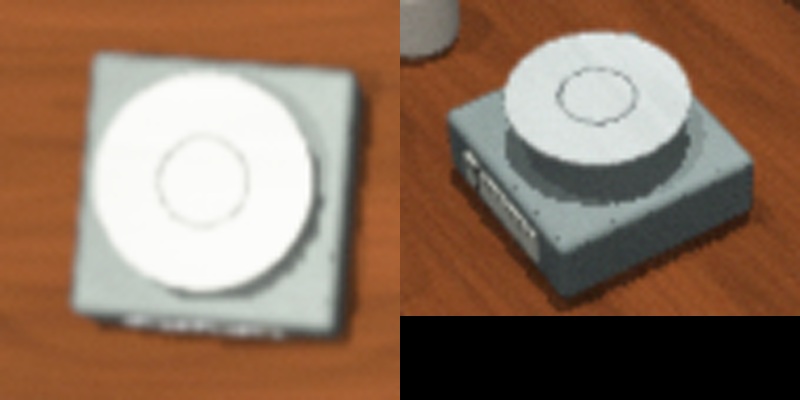

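The crop shows the case with a pale lid (corners in the crop at about (130,152), (382,85), (447,312), (200,382)) and a deck below it. The grey balance has a white pan with the engraved circle at about (228,204) in the top view.

```bash
cat > m1.py <<'E'
from h import *
np.set_printoptions(precision=1,suppress=True)
c=load('top0'); 
cr=np.array([[100,140],[402,60],[522,460],[218,552]],float)/(600/135)+[335,170]-0.5
P=onz(c,cr,70)[:,:2]; print(P)
print([np.linalg.norm(P[i]-P[(i+1)%4]) for i in range(4)])
e=[P[0]-P[3],P[1]-P[2]]; print([np.degrees(np.arctan2(v[1],v[0])) for v in e],[np.degrees(np.arctan2(v[1],v[0]))-90 for v in (P[0]-P[1],P[3]-P[2])])
m=P.mean(0)
a=np.radians(np.mean([np.degrees(np.arctan2(v[1],v[0])) for v in e]+[np.degrees(np.arctan2(v[1],v[0]))-90 for v in (P[0]-P[1],P[3]-P[2])]))
X=np.array([np.cos(a),np.sin(a)]);Y=np.array([-X[1],X[0]])
O=m+X*50.5; print('yaw',np.degrees(a),'origin',O)
L=onz(c,np.array([[130,152],[382,85],[447,312],[200,382]])/(600/135)+[335,170]-.5,65)[:,:2]
print('lid in case',np.c_[(L-O)@X,(L-O)@Y])
for f in ('top0','side0'):
    c=load(f); im=c['color'].astype(int)
    m=((im.min(2)>(195 if f=='top0' else 175))&(im.max(2)-im.min(2)<25)).astype(np.uint8)
    n,l,st,ce=cv2.connectedComponentsWithStats(m)
    for i in range(1,n):
        if st[i,4]>300:
            cn=cv2.findContours((l==i).astype(np.uint8),0,1)[0][0]; E=cv2.fitEllipse(cn)
            print(f,st[i],ce[i],E[0],onz(c,[E[0]],88))
E
python3 m1.py
```

```text
[[ 582.4 -110.4]
 [ 628.9 -288.1]
 [ 393.8 -352.4]
 [ 340.9 -176.2]]
[np.float64(183.73705938678154), np.float64(243.798363711612), np.float64(183.9616578391167), np.float64(250.38259291891876)]
[np.float64(15.234517080702378), np.float64(15.275101568733115)] [np.float64(14.660161076800904), np.float64(16.711745776476576)]
yaw 15.470381375678246 origin [ 535.2 -218.3]
lid in case [[ 63.3  75.8]
 [ 61.3 -78. ]
 [-77.8 -76. ]
 [-78.4  74.1]]
top0 [  253     0   321   117 16650] [402.1  38.5] (410.2403564453125, 44.62693786621094) [[ 993.1 -252.1   88. ]]
top0 [  48   16  148   59 2947] [107.1  56.7] (101.11492919921875, 53.798316955566406) [[972.  560.2  88. ]]
top0 [619 133  21  29 429] [630.7 147.7] (630.5197143554688, 147.43104553222656) [[ 712.3 -803.8   88. ]]
top0 [ 204  180   47   47 1755] [227.1 202.8] (227.1045684814453, 202.8104248046875) [[576.3 227.1  88. ]]
top0 [ 466  193   42   40 1301] [486.3 212.3] (486.28302001953125, 212.280029296875) [[ 548.4 -439.    88. ]]
top0 [137 197  21  22 355] [146.8 207.5] (146.85157775878906, 207.4728240966797) [[564.8 433.9  88. ]]
side0 [ 127    3  224   88 6174] [234.8  47.6] (227.01318359375, 51.24266815185547) [[692.5 803.8  88. ]]
side0 [  290    28   350   287 17557] [480.  157.2] (483.36456298828125, 161.42660522460938) [[968.1 -73.5  88. ]]
side0 [ 280  148   44   31 1036] [301.4 162.8] (301.40655517578125, 162.85044860839844) [[573.5 221.7  88. ]]
side0 [ 464  346   53   51 2082] [490.1 370.9] (490.08416748046875, 370.9200439453125) [[ 521.7 -466.4   88. ]]
side0 [440 399  41  38 497] [459.3 416.9] (457.69140625, 415.44219970703125) [[ 408.2 -484.7   88. ]]
```

```bash
cat >> h.py <<'E'
from scipy.spatial.transform import Rotation as Ro
def delta(p,yaw):
    """yaw: world angle of tool y axis (deg), tool down"""
    s=sense(); R=np.array(s['tool_rot']); a=np.radians(yaw)
    y=np.array([np.cos(a),np.sin(a),0]); z=np.array([0,0,-1.]); T=np.c_[np.cross(y,z),y,z]
    print('cm',np.round(R.T@(np.array(p)-s['position'])/10,2),'rad',np.round(Ro.from_matrix(R.T@T).as_rotvec(),3))
YAW=15.47; O=np.array([535.2,-218.3])
def cw(x,y,z):
    a=np.radians(YAW); return [*(O+np.array([np.cos(a),np.sin(a)])*x+np.array([-np.sin(a),np.cos(a)])*y),z]
E
python3 -c "
from h import *
print(cw(5,0,120)); delta(cw(5,0,120),YAW)"
```

```text
[np.float64(540.0188512339819), np.float64(-216.9663310812829), 120]
cm [-58.18 -53.23  11.87] rad [-0.001  0.     0.889]
```

Request:
arm_command(deltas=[[[0, -58.2, -53.2, 3, 0, 0, 0.889], [0, -58.2, -53.2, 3, 0, 0, 0.889], [0, -58.2, -53.2, 3, 0, 0, 0.889], [0, -58.2, -53.2, 3, 0, 0, 0.889], [0, -58.2, -53.2, 3, 0, 0, 0.889], [0, -58.2, -53.2, 3, 0, 0, 0.889], [0, -58.2, -53.2, 3, 0, 0, 0.889], [0, -58.2, -53.2, 3, 0, 0, 0.889], [0, -58.2, -53.2, 3, 0, 0, 0.889], [0, -58.2, -53.2, 3, 0, 0, 0.889], [0, -58.2, -53.2, 3, 0, 0, 0.889], [0, -58.2, -53.2, 11.9, 0, 0, 0.889], [0, -58.2, -53.2, 11.9, 0, 0, 0.889], [0, -58.2, -53.2, 11.9, 0, 0, 0.889], [0, -58.2, -53.2, 11.9, 0, 0, 0.889], [0, -58.2, -53.2, 11.9, 0, 0, 0.889], [0, -58.2, -53.2, 11.9, 0, 0, 0.889]]])

```text
clock: 2.28
position: [540.6, -215.9, 121.2]
tool_rot: [[-0.268, 0.963, 0.001], [0.963, 0.268, -0.002], [-0.002, 0.001, -1.0]]
contact_force: [-0.7, -0.2, 0.2]
gripper_width: -0.002
```

```bash
python3 - <<'E'
from h import *
for n in ['top','side','wrist']: shot(n,n+'1')
s=sense(); print(s['position'],s['contact_force'],s['gripper_width'],s['joints'])
for n in ['top','side','wrist']: print(proj(load(n+'1'),s['position']))
delta(cw(5,0,67),YAW)
E
```

```text
[ 540.45165648 -216.26558437  120.46091452] [ 0.08118127  0.39285781 -0.39217088] 0.007031459832767207 [-3.34285861e+01  3.11076839e+01  7.94117500e+01 -6.26853405e-02
  6.94219316e+01 -4.89141763e+01]
[[400.71514867 214.15373813]]
[[409.03123323 271.14267356]]
[[323.50655893 310.50165595]]
cm [-0.05 -0.06  5.35] rad [-0.     0.001  0.001]
```

View pics/wrist1.png

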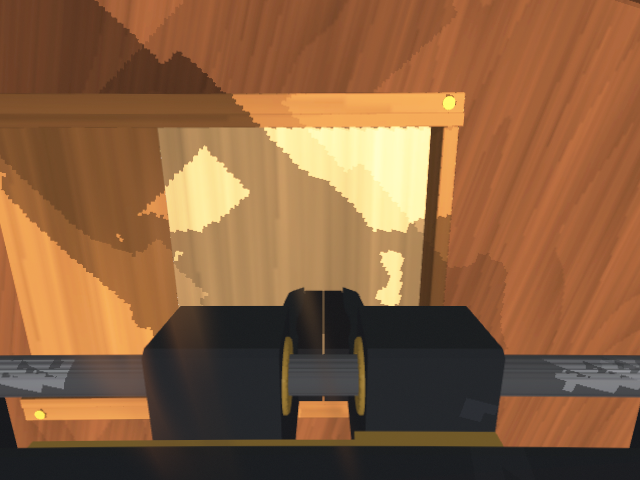

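View pics/side1.png

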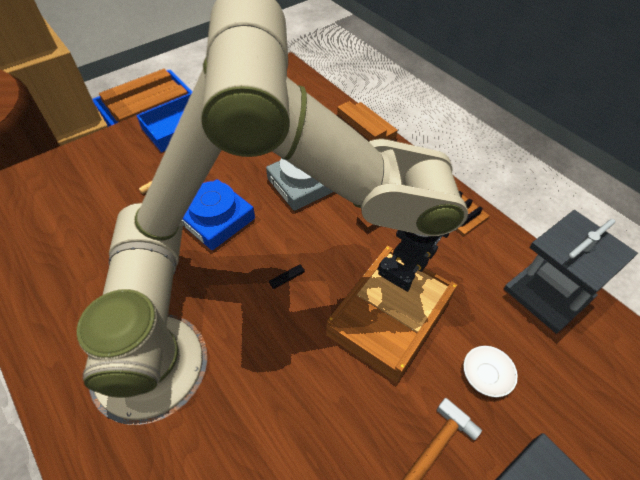

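The wrist view shows the shut fingers over the lid, squared to the case: the side wall is level at row 110, and the lid's far edge is at column 435. I'll go down towards the lid top at z = 65.

Request:
arm_command(deltas=[[[0, 0, 0, 3, 0, 0, 0], [0, 0, 0, 4.9, 0, 0, 0], [0, 0, 0, 5.1, 0, 0, 0], [0, 0, 0, 5.3, 0, 0, 0], [0, 0, 0, 5.4, 0, 0, 0], [0, 0, 0, 5.5, 0, 0, 0]]])

```text
clock: 3.18
position: [540.7, -216.5, 66.0]
tool_rot: [[-0.267, 0.964, 0.001], [0.964, 0.267, -0.002], [-0.002, 0.001, -1.0]]
contact_force: [-0.2, 0.0, -0.2]
gripper_width: 0.005
```

Request:
arm_command(deltas=[[[0, 0, 0, 0.1, 0, 0, 0], [0, 0, 0, 0.2, 0, 0, 0], [0, 0, 0, 0.2, 0, 0, 0]]])

```text
clock: 3.55
position: [541.0, -216.4, 65.4]
tool_rot: [[-0.267, 0.964, 0.003], [0.964, 0.267, -0.003], [-0.003, 0.002, -1.0]]
contact_force: [-2.1, 1.3, 11.2]
gripper_width: 0.005
```

Request:
arm_command(deltas=[[[0, 0, -0.4, 0.18, 0, 0, 0], [0, 0, -1.2, 0.18, 0, 0, 0], [0, 0, -2.2, 0.18, 0, 0, 0], [0, 0, -3.2, 0.18, 0, 0, 0], [0, 0, -4.2, 0.18, 0, 0, 0], [0, 0, -5, 0.18, 0, 0, 0], [0, 0, -5, 0.18, 0, 0, 0]]])

```text
clock: 4.42
position: [493.1, -230.0, 65.3]
tool_rot: [[-0.267, 0.964, 0.005], [0.964, 0.267, -0.004], [-0.005, 0.004, -1.0]]
contact_force: [-3.1, 4.2, 15.3]
gripper_width: 0.004
```

```bash
python3 -c "
from h import *
shot('side','side2');shot('wrist','wrist2')"
```

```text
(no output)
```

View pics/wrist2.png

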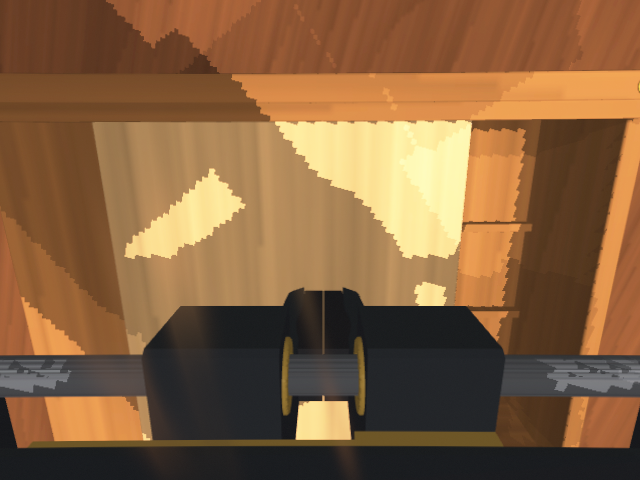

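The lid is moving with the fingers. Its far edge is now at column 470, and the open well shows at columns 470–620. I'll keep dragging.

Request:
arm_command(deltas=[[[0, 0, -0.4, 0.17, 0, 0, 0], [0, 0, -1.2, 0.17, 0, 0, 0], [0, 0, -2.2, 0.17, 0, 0, 0], [0, 0, -3.2, 0.17, 0, 0, 0], [0, 0, -4.2, 0.17, 0, 0, 0], [0, 0, -5.2, 0.17, 0, 0, 0], [0, 0, -6.0, 0.17, 0, 0, 0], [0, 0, -6.4, 0.17, 0, 0, 0], [0, 0, -6.4, 0.17, 0, 0, 0]]])

```text
clock: 5.65
position: [432.1, -247.3, 65.3]
tool_rot: [[-0.267, 0.964, 0.007], [0.964, 0.267, -0.006], [-0.007, 0.005, -1.0]]
contact_force: [-3.0, 4.1, 19.3]
gripper_width: 0.005
```

Request:
arm_command(deltas=[[[0, 0, -0.3, 0.14, 0, 0, 0], [0, 0, -0.6, 0.12, 0, 0, 0], [0, 0, -0.9, 0.12, 0, 0, 0], [0, 0, -0.9, 0.1, 0, 0, 0]]])

```text
clock: 6.15
position: [424.5, -250.2, 65.4]
tool_rot: [[-0.267, 0.964, 0.01], [0.964, 0.267, -0.007], [-0.01, 0.008, -1.0]]
contact_force: [3.1, 1.1, 6.2]
gripper_width: 0.006
```

Request:
arm_command(deltas=[[[0, 0, 0, -1, 0, 0, 0], [0, 0, 0, -5, 0, 0, 0], [0, 0, 6, -10, 0, 0, 0], [0.6, 0, 10, -14, 0, 0, 0], [0.6, 0, 10, -14, 0, 0, 0], [0.6, 0, 10, -14, 0, 0, 0], [0.6, 0, 10, -14, 0, 0, 0]]])

```text
clock: 7.02
position: [518.0, -222.5, 204.8]
tool_rot: [[-0.266, 0.964, 0.008], [0.964, 0.266, -0.006], [-0.008, 0.006, -1.0]]
contact_force: [-0.4, 0.5, -0.4]
gripper_width: 0.44
```

```bash
python3 -c "
from h import *
for n in ['top','side','wrist']: shot(n,n+'3')
"
```

```text
(no output)
```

View pics/wrist3.png

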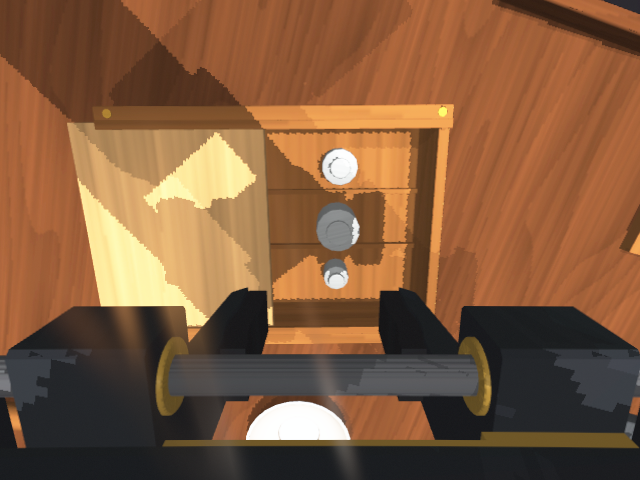

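View pics/side3.png

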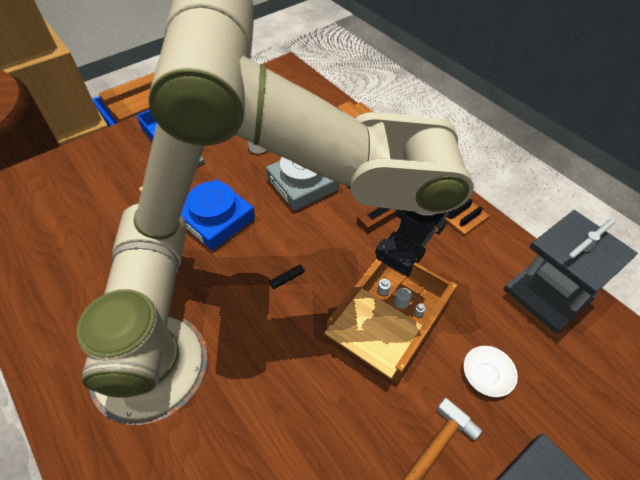

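View pics/top3.png

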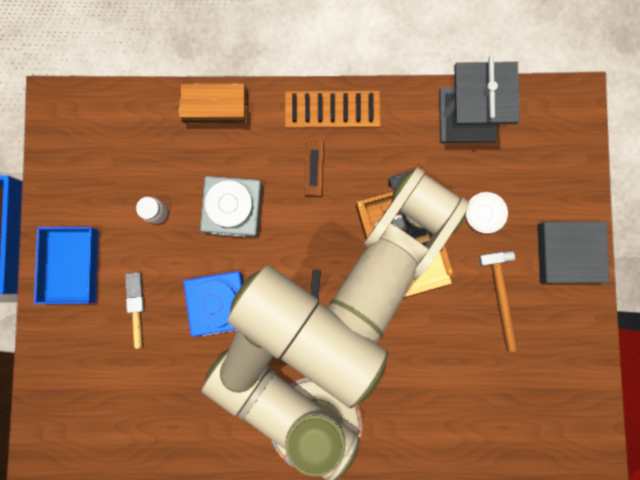

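The lid is back: in the wrist view its far edge is at column 268. Three weights show at (340,167), (338,228) and (336,274). The middle one looks largest, so I'll crop and measure it.

```bash
python3 - <<'E'
from h import *
np.set_printoptions(precision=1,suppress=True)
c=load('wrist3'); im=c['color'][:,:,::-1]
cv2.imwrite('pics/crop3.png',cv2.resize(im[135:300,270:420],(545,600),interpolation=cv2.INTER_CUBIC))
s=load('side3')['color'][:,:,::-1]
cv2.imwrite('pics/crop3s.png',cv2.resize(s[255:345,345:465],(800,600),interpolation=cv2.INTER_CUBIC))
for y in (-50,0,50): print(y,proj(c,cw(0,y,53)),proj(load('side3'),cw(0,y,53)))
E
```

```text
-50 [[342.9 285.5]] [[422.6 300.7]]
0 [[343.7 227.3]] [[403.3 289.1]]
50 [[344.7 163.5]] [[384.5 277.8]]
```

View pics/crop3.png

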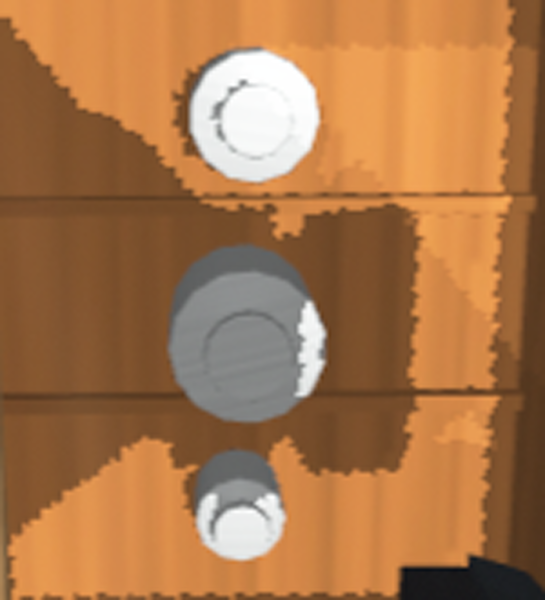

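View pics/crop3s.png

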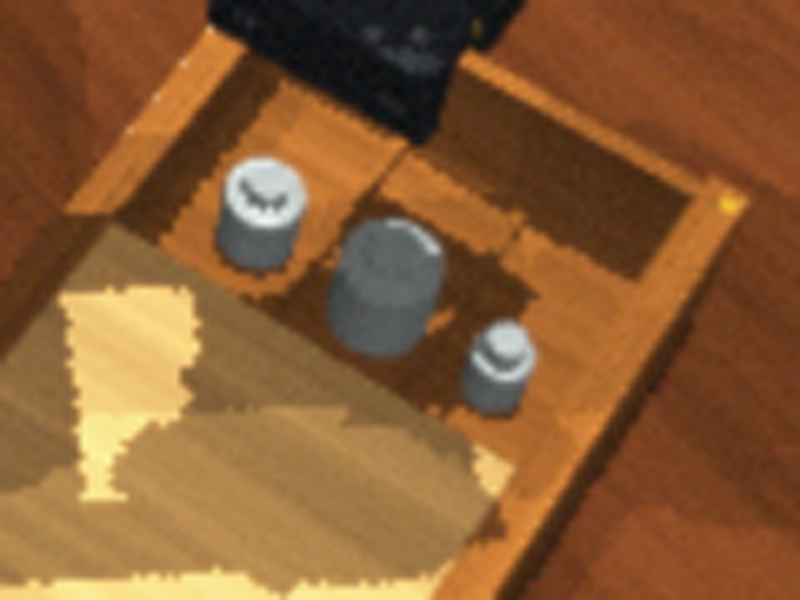

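The middle weight is clearly the largest. Its body is 159 crop pixels wide against 130 and 88 for the others, and its knob is at wrist (338,233).

```bash
python3 - <<'E'
from h import *
np.set_printoptions(precision=1,suppress=True)
c=load('wrist3'); a=np.radians(YAW); X=np.array([np.cos(a),np.sin(a)]);Y=np.array([-X[1],X[0]])
def case(p): return np.array([(p[:2]-O)@X,(p[:2]-O)@Y])
k=onz(c,[[248/3.636+269.6,357/3.636+134.6]],53)[0]
b=onz(c,[[247.5/3.636+269.6,345/3.636+134.6]],44)[0]
print(k,case(k),b,case(b))
s=load('side3'); k2=onz(s,[[393/6.667+344.5,248/6.667+254.5]],53)[0]; print(k2,case(k2))
# dividers & far wall in wrist for check (divider tops z=14)
for v in (203,400): print('div',case(onz(c,[[290/3.636+270,v/3.636+135]],14)[0]))
# wall top inner edge? nails
print('nail',case(onz(c,[[443,112]],70)[0]),case(onz(c,[[106,113]],70)[0]))
print('lid edge',case(onz(c,[[268,220]],65)[0]))
p=k.copy();p=cw(*case(k),130); print(p); delta(p,YAW)
E
```

```text
[ 531.9 -223.9   53. ] [-4.7 -4.5] [ 532.  -223.3   44. ] [-4.4 -4. ]
[ 530.7 -223.6   53. ] [-5.7 -3.9]
div [ 7.3 23.7]
div [  8.2 -25.9]
nail [66.7 86. ] [-166.2   85.2]
lid edge [-58.6   8.7]
[np.float64(531.8758775738148), np.float64(-223.91570759643201), 130]
cm [-0.4  1.2  7.6] rad [ 0.  0. -0.]
```

Request:
arm_command(deltas=[[[0.58, -0.4, 1.2, 2, 0, 0, 0], [0.58, -0.4, 1.2, 6, 0, 0, 0], [0.58, -0.4, 1.2, 10, 0, 0, 0], [0.58, -0.4, 1.2, 10, 0, 0, 0], [0.58, -0.4, 1.2, 10, 0, 0, 0]]])

```text
clock: 7.8
position: [532.4, -224.5, 106.9]
tool_rot: [[-0.266, 0.964, 0.01], [0.964, 0.266, -0.007], [-0.01, 0.008, -1.0]]
contact_force: [0.7, 0.5, 1.2]
gripper_width: 0.581
```

```bash
python3 -c "
from h import *
c=shot('wrist','wrist4')
for p in ([531.5,-223.7,53],[531.5,-223.7,44]): print(proj(c,p))
s=sense();print(s['position'],s['gripper_width']);delta([531.5,-223.7,17],YAW)
"
```

```text
[[321.39863281 265.78475635]]
[[321.32359887 260.64507353]]
[ 532.62241123 -224.54369398  107.27155941] 0.577197420433402
cm [ 0.21 -0.16  9.02] rad [ 0.009  0.011 -0.001]
```

View pics/wrist4.png

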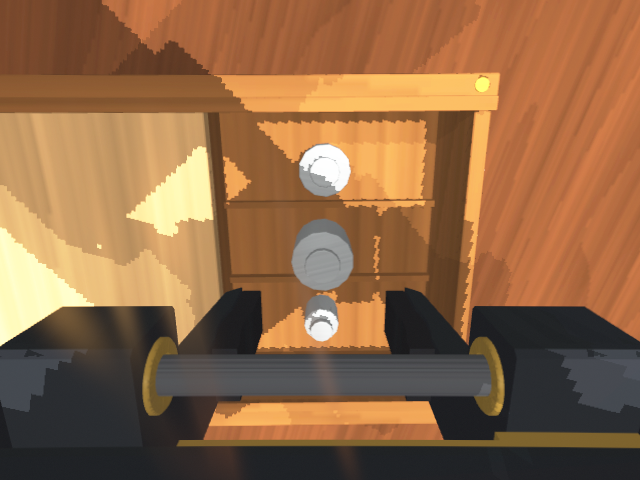

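The large weight's knob is at (323,263), which matches the predicted (321,266), and it sits between the fingers. I'll descend and grip.

Request:
arm_command(deltas=[[[0.58, 0.2, -0.16, 3, 0.009, 0.011, 0], [0.58, 0.2, -0.16, 6, 0.009, 0.011, 0], [0.58, 0.2, -0.16, 8, 0.009, 0.011, 0], [0.58, 0.2, -0.16, 9, 0.009, 0.011, 0], [0.58, 0.2, -0.16, 9, 0.009, 0.011, 0], [0.58, 0.2, -0.16, 9, 0.009, 0.011, 0]]], squeeze=25)

```text
clock: 8.6
position: [532.1, -224.1, 18.4]
tool_rot: [[-0.266, 0.964, 0.001], [0.964, 0.266, -0.001], [-0.001, 0.001, -1.0]]
contact_force: [0.3, 0.7, -0.4]
gripper_width: 0.577
```

Request:
arm_command(deltas=[[[0.3, 0, 0, 0, 0, 0, 0], [0.3, 0, 0, 0, 0, 0, 0], [0.3, 0, 0, 0, 0, 0, 0], [0.3, 0, 0, 0, 0, 0, 0], [0.3, 0, 0, 0, 0, 0, 0], [0.3, 0, 0, 0, 0, 0, 0]]])

```text
clock: 9.35
position: [532.4, -224.3, 19.1]
tool_rot: [[-0.266, 0.964, 0.002], [0.964, 0.266, -0.002], [-0.002, 0.002, -1.0]]
contact_force: [-0.3, 0.6, 5.2]
gripper_width: 0.399
```

Request:
arm_command(deltas=[[[0.2, 0, 0, -0.5, 0, 0, 0], [0.2, 0, 0, -2, 0, 0, 0], [0.2, 0, 0, -5, 0, 0, 0], [0.2, 0, 0, -10, 0, 0, 0], [0.2, 0, 0, -15, 0, 0, 0], [0.2, 0, 0, -17, 0, 0, 0], [0.2, 0, 0, -17, 0, 0, 0]]])

```text
clock: 10.22
position: [532.2, -224.1, 190.8]
tool_rot: [[-0.266, 0.964, 0.005], [0.964, 0.266, -0.003], [-0.005, 0.004, -1.0]]
contact_force: [0.0, 0.4, -4.0]
gripper_width: 0.398
```

```bash
python3 - <<'E'
from h import *
for n in ['wrist','side']: shot(n,n+'5')
s=sense();print(s['position'],s['contact_force'],s['gripper_width'])
# pan in side0 via circle
im=load('side0')['color'][:,:,::-1]
cv2.imwrite('pics/pan_s.png',cv2.resize(im[140:190,270:335],(780,600),interpolation=cv2.INTER_CUBIC))
im=load('top0')['color'][:,:,::-1]
cv2.imwrite('pics/pan_t.png',cv2.resize(im[175:235,198:258],(600,600),interpolation=cv2.INTER_CUBIC))
E
```

```text
[ 531.51554112 -223.68159659  188.26161494] [ 0.57555436 -0.357949   -4.05913388] 0.3988834310312994
```

View pics/wrist5.png

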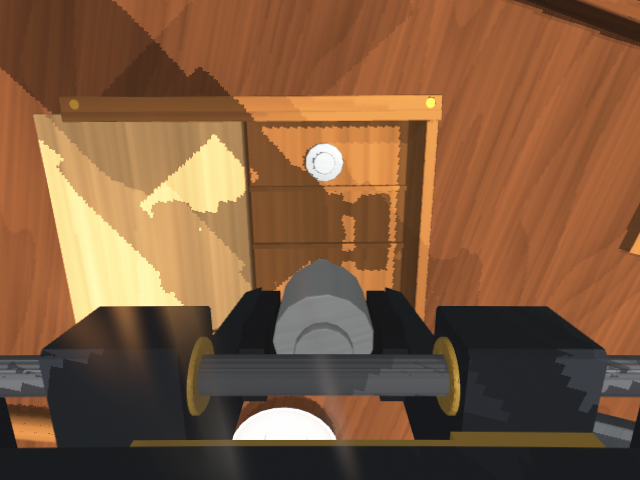

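View pics/pan_s.png

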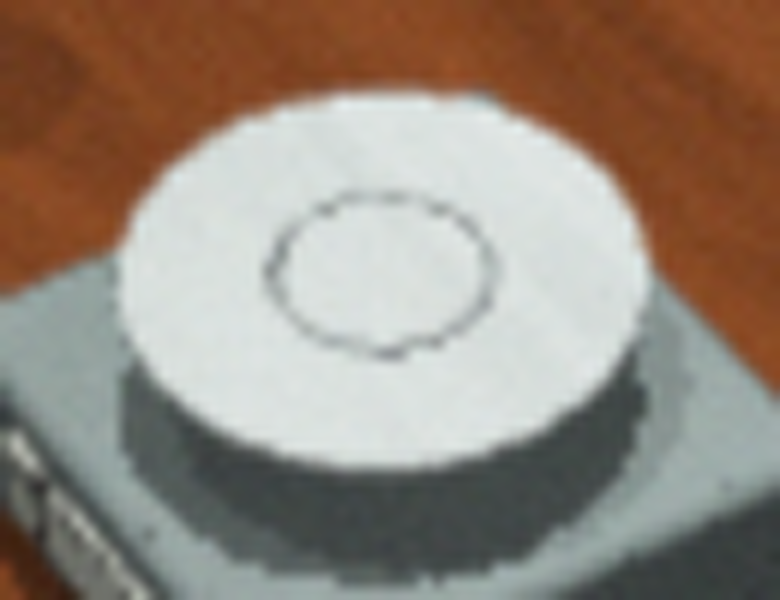

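View pics/pan_t.png

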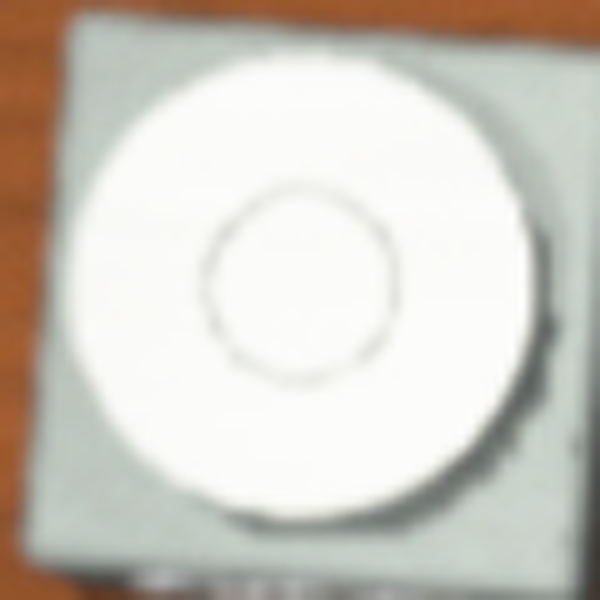

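The weight is gripped and upright (force −4 N), and the medium weight is still in its place at (324,162). The pan's engraved circle centres are at top (227.5,202.9) and side (301.3,162.2).

```bash
python3 - <<'E'
from h import *
t=onz(load('top0'),[[227.5,202.9]],88);s=onz(load('side0'),[[301.3,162.2]],88); print(t,s)
p=(t+s)[0]/2; p[2]=190; print(p); delta(p,YAW)
E
```

```text
[[576.10926976 226.09002137  88.        ]] [[574.74834446 223.85704408  88.        ]]
[575.42880711 224.97353273 190.        ]
cm [42.08 16.16 -0.2 ] rad [ 0.001  0.001 -0.001]
```

Request:
arm_command(deltas=[[[0.2, 4, 1.5, -0.2, 0, 0, 0], [0.2, 8, 3, -0.2, 0, 0, 0], [0.2, 12, 4.6, -0.2, 0, 0, 0], [0.2, 16, 6.1, -0.2, 0, 0, 0], [0.2, 20, 7.7, -0.2, 0, 0, 0], [0.2, 24, 9.2, -0.2, 0, 0, 0], [0.2, 28, 10.8, -0.2, 0, 0, 0], [0.2, 32, 12.3, -0.2, 0, 0, 0], [0.2, 36, 13.8, -0.2, 0, 0, 0], [0.2, 39, 15, -0.2, 0, 0, 0], [0.2, 41, 15.8, -0.2, 0, 0, 0], [0.2, 42.1, 16.2, -0.2, 0, 0, 0], [0.2, 42.1, 16.2, -0.2, 0, 0, 0], [0.2, 42.1, 16.2, -0.2, 0, 0, 0]]])

```text
clock: 12.08
position: [575.8, 224.3, 190.0]
tool_rot: [[-0.265, 0.964, 0.001], [0.964, 0.265, -0.001], [-0.001, 0.0, -1.0]]
contact_force: [0.1, 0.3, -3.3]
gripper_width: 0.401
```

```bash
python3 - <<'E'
from h import *
for n in ['wrist','side','top']: shot(n,n+'6')
s=sense();print(s['position'],s['contact_force'],s['gripper_width'])
print(proj(load('wrist6'),[575.4,225,88]))
delta([575.4,225,115],YAW)
E
```

```text
[575.86354135 224.47169291 190.13407607] [-0.37369444 -0.16187684 -3.18798647] 0.39932310863786785
[[322.89394143 243.96314636]]
cm [ 0.07 -0.04  7.51] rad [ 0.001  0.001 -0.002]
```

View pics/wrist6.png

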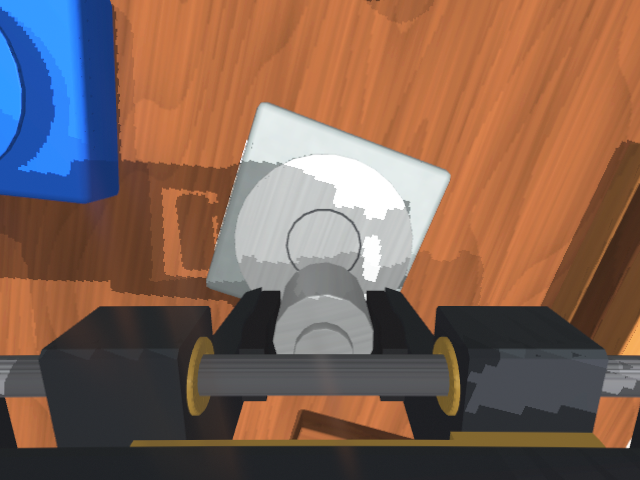

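View pics/side6.png

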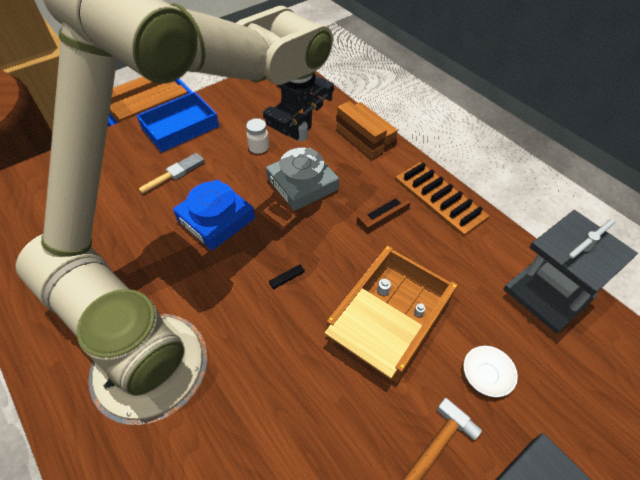

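The engraved circle is at (323,245) in the wrist view, as predicted (322.9,244), and both small weights are still in the case. I'll lower gently.

Request:
arm_command(deltas=[[[0.2, 0.07, -0.04, 2.5, 0, 0, 0], [0.2, 0.07, -0.04, 5, 0, 0, 0], [0.2, 0.07, -0.04, 7, 0, 0, 0], [0.2, 0.07, -0.04, 8, 0, 0, 0], [0.2, 0.07, -0.04, 8.5, 0, 0, 0], [0.2, 0.07, -0.04, 8.5, 0, 0, 0]]])

```text
clock: 12.98
position: [575.6, 224.9, 105.5]
tool_rot: [[-0.265, 0.964, 0.002], [0.964, 0.265, -0.001], [-0.001, 0.001, -1.0]]
contact_force: [-0.8, 0.4, -3.8]
gripper_width: 0.399
```

```bash
python3 - <<'E'
from h import *
s=sense();print(s['position'],s['contact_force'])
delta([575.4,225,99],YAW)
E
```

```text
[575.57954012 224.90335985 105.45752732] [-0.79540655  0.4378986  -3.81289693]
cm [ 0.01 -0.02  0.65] rad [ 0.001  0.001 -0.002]
```

Request:
arm_command(deltas=[[[0.2, 0, 0, 0.2, 0, 0, 0], [0.2, 0, 0, 0.4, 0, 0, 0], [0.2, 0, 0, 0.5, 0, 0, 0], [0.2, 0, 0, 0.6, 0, 0, 0], [0.2, 0, 0, 0.7, 0, 0, 0], [0.2, 0, 0, 0.8, 0, 0, 0], [0.2, 0, 0, 0.9, 0, 0, 0], [0.2, 0, 0, 0.9, 0, 0, 0]]])

```text
clock: 13.98
position: [575.6, 224.9, 96.5]
tool_rot: [[-0.265, 0.964, 0.002], [0.964, 0.265, -0.001], [-0.001, 0.001, -1.0]]
contact_force: [-0.6, -0.3, -1.6]
gripper_width: 0.399
```

Request:
arm_command(deltas=[[[0.2, 0, 0, 0.1, 0, 0, 0], [0.2, 0, 0, 0.2, 0, 0, 0], [0.2, 0, 0, 0.25, 0, 0, 0], [0.2, 0, 0, 0.25, 0, 0, 0], [0.2, 0, 0, 0.25, 0, 0, 0]]])

```text
clock: 14.6
position: [575.6, 224.9, 94.1]
tool_rot: [[-0.265, 0.964, 0.002], [0.964, 0.265, -0.001], [-0.001, 0.001, -1.0]]
contact_force: [-1.0, -0.3, -0.2]
gripper_width: 0.398
```

```bash
python3 - <<'E'
from h import *
s=sense();print(s['position'],s['contact_force'])
c=shot('side','side7')
cv2.imwrite('pics/c7.png',cv2.resize(c['color'][100:220,240:400,::-1],(800,600),interpolation=cv2.INTER_CUBIC))
E
```

```text
[575.62631667 224.94223142  94.08054068] [-0.97609414 -0.32884371 -0.21139364]
```

View pics/c7.png

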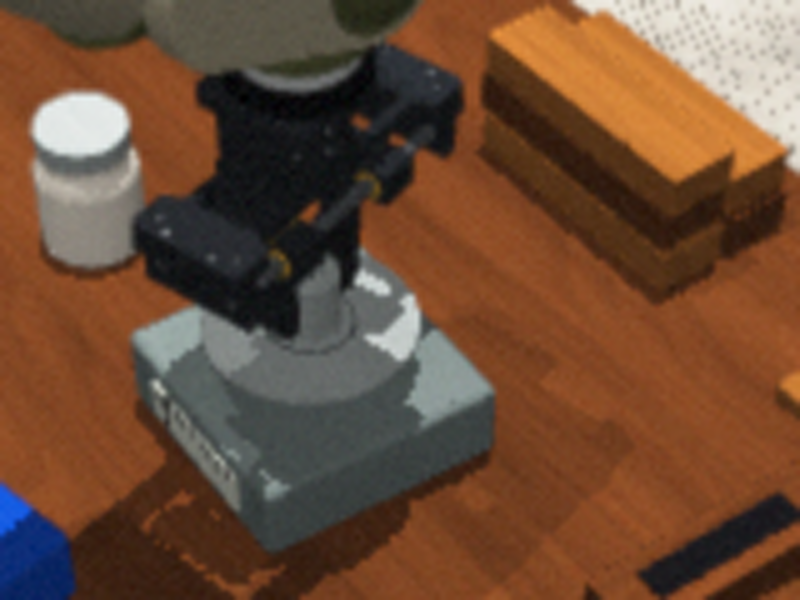

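The weight stands on the pan within the engraved circle, at about (320,325) in the crop, and the pan carries it (hand force −0.2 N). I'll release.

Request:
arm_command(deltas=[[[0.42, 0, 0, 0, 0, 0, 0], [0.46, 0, 0, 0, 0, 0, 0], [0.6, 0, 0, 0, 0, 0, 0], [0.6, 0, 0, 0, 0, 0, 0], [0.6, 0, 0, 0, 0, 0, 0]]])

```text
clock: 15.28
position: [575.6, 224.9, 94.1]
tool_rot: [[-0.265, 0.964, 0.002], [0.964, 0.265, -0.001], [-0.001, 0.002, -1.0]]
contact_force: [-0.3, -0.5, 0.6]
gripper_width: 0.6
```

Request:
arm_command(deltas=[[[0.6, 0, 0, -1, 0, 0, 0], [0.6, 0, 0, -4, 0, 0, 0], [0.6, 0, 0, -8, 0, 0, 0], [0.6, 0, 0, -12, 0, 0, 0], [0.6, 4, 0, -14, 0, 0, 0], [0.6, 10, 0, -14, 0, 0, 0], [0.6, 15, 0, -14, 0, 0, 0], [0.6, 15, 0, -14, 0, 0, 0], [0.6, 15, 0, -14, 0, 0, 0]]])

```text
clock: 16.4
position: [535.9, 369.1, 234.3]
tool_rot: [[-0.265, 0.964, 0.002], [0.964, 0.265, -0.001], [-0.001, 0.002, -1.0]]
contact_force: [1.0, -0.4, 0.0]
gripper_width: 0.598
```

```bash
python3 - <<'E'
from h import *
for n in ['wrist','side','top']: shot(n,n+'8')
s=sense();print(s['clock'],s['position'],s['contact_force'])
cv2.imwrite('pics/c8.png',cv2.resize(load('side8')['color'][120:220,260:360,::-1],(600,600),interpolation=cv2.INTER_CUBIC))
cv2.imwrite('pics/c8t.png',cv2.resize(load('top8')['color'][165:245,190:270,::-1],(600,600),interpolation=cv2.INTER_CUBIC))
E
```

```text
16.55 [536.27899117 368.42853193 234.20434102] [0.07302147 0.21119196 0.04971678]
```

View pics/c8.png

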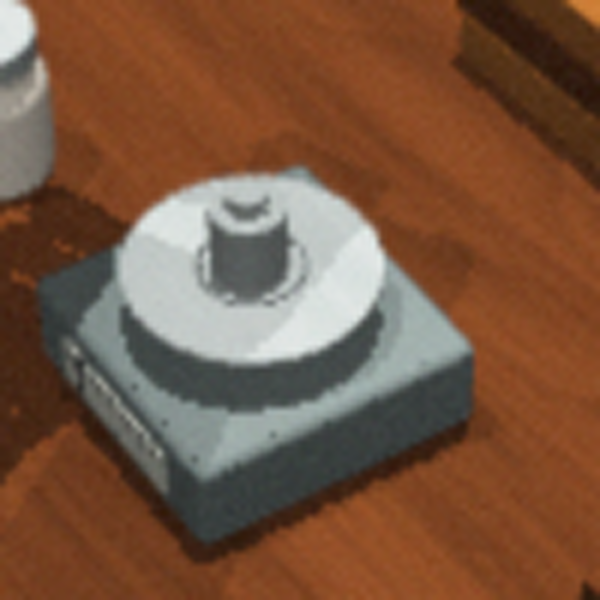

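View pics/wrist8.png

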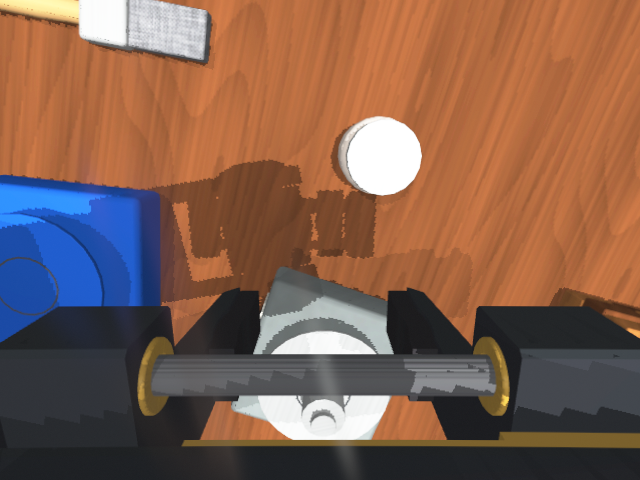

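View pics/side8.png

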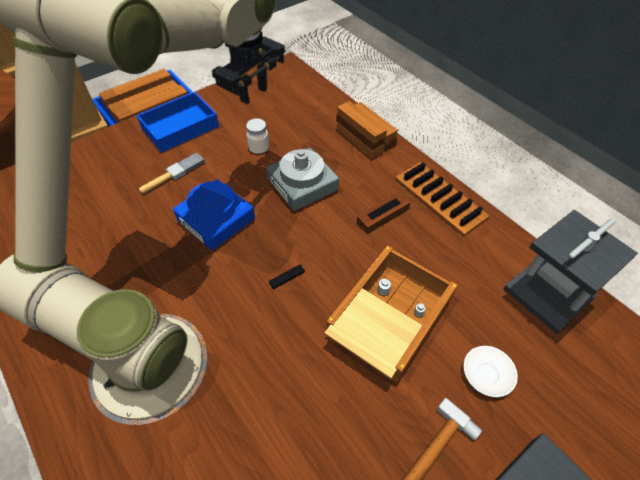

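The weight stands upright inside the ring (base about column 247, ring about 251 in the crop, so roughly 1 mm off). The lid is back, the other two weights are in the case, and the bystanders look unmoved.

```bash
python3 -c "
from workcell import finish_job
print(finish_job())"
```

```text
the job is handed in; nothing more can be done
None
```

I slid the lid fully back, set the largest weight on the grey balance's pan and handed the job in at about 16.6 s of the 58 s; no verdict was reported.

- **Lid:** I pressed on it with the shut fingers at 11–19 N and dragged it about 120 mm. In the wrist picture its far edge then lay about 59 mm behind the well's centre, so it is fully back or very nearly so.
- **Weight:** It was in the middle place. I gripped it by its body at 25 N and lowered it until the pan carried it, with −0.2 N left on the hand. I then opened the fingers and backed off clear of everything.
- **Pan:** The lowest hand position I measured puts it about 5 mm down, far from the 15 mm limit. I did not measure the pan itself.

In the last pictures the weight stands upright inside the engraved circle, about 1 mm off centre. The lid is open, the medium and small weights stand in the case, and the mould block, ink stick, jar and dish look unmoved (checked by eye only). No check failed. The only disagreement was about 2.5 mm between the top and side cameras on the pan's centre. I used their mean, and the wrist picture agreed with it to within about a pixel.

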